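# Pack the template caddy and bolt its bar

## Task

Pack the quilting templates for transport: draw back both bolts of the wooden caddy, lay every template that is out on the table flat in a bay of its own with its grip up, then lay the wooden retaining bar, grip up, across the slots of the two end posts over them, and finally slide both bolts fully home over the bar into their keepers. Do not disturb the rotary cutter, the thread spool or the mug.

Things in the scene. Friction and masses are not known exactly. Their poses are not given: they have to be found in the camera images.
- caddy: Fixed wooden caddy, 410 mm long along y. Origin: under the middle of its row of bays, on the table; x away from the robot, y left along the row, z up. Four open bays, 76 x 76 mm inside, 80 mm pitch, centred at y = -120, -40, 40, 120 mm; floor 6 mm and walls 16 mm up. An end post with a slot for the bar stands at each end of the row. Turned up to 0.12 rad.
- slot_right (a point): Floor of the bar slot in the -y end post, 58 mm up, 181 mm from the caddy's middle. The slot is open upward, 40 mm wide along x, its cheeks and the end stop to 74 mm; the two end stops stand 398 mm apart. The bolt lies on the front cheek (x from -118 to -20 mm), its guide loop (x = -23 mm) and the keeper on the rear cheek (x 21 to 35 mm) reach 92 mm. Axes as the caddy's.
- slot_left (a point): Floor of the bar slot in the +y end post, 58 mm up, 181 mm from the caddy's middle. The slot is open upward, 40 mm wide along x, its cheeks and the end stop to 74 mm; the two end stops stand 398 mm apart. The bolt lies on the front cheek (x from -118 to -20 mm), its guide loop (x = -23 mm) and the keeper on the rear cheek (x 21 to 35 mm) reach 92 mm. Axes as the caddy's.
- bay0 (a point): Centre of the floor of bay 0 (76 x 76 mm inside, floor 6 mm up), the bays counted along the caddy's y from its -y end. Axes as the caddy's.
- bay1 (a point): Centre of the floor of bay 1 (76 x 76 mm inside, floor 6 mm up), the bays counted along the caddy's y from its -y end. Axes as the caddy's.
- bay2 (a point): Centre of the floor of bay 2 (76 x 76 mm inside, floor 6 mm up), the bays counted along the caddy's y from its -y end. Axes as the caddy's.
- bay3 (a point): Centre of the floor of bay 3 (76 x 76 mm inside, floor 6 mm up), the bays counted along the caddy's y from its -y end. Axes as the caddy's.
- bolt_right (a joint): Steel barrel bolt on the -y end post: 12 mm round rod, its axis 81 mm above the table, sliding along the caddy's x. 0 = fully drawn back (tip 1 mm short of the bar's slot), 0.052 = fully home. The tip crosses the slot over the bar and enters the keeper at about 0.042. Stays where it is left; 2 N to move.
- bolt_left (a joint): Steel barrel bolt on the +y end post: 12 mm round rod, its axis 81 mm above the table, sliding along the caddy's x. 0 = fully drawn back (tip 1 mm short of the bar's slot), 0.052 = fully home. The tip crosses the slot over the bar and enters the keeper at about 0.042. Stays where it is left; 2 N to move.
- bolt_right_knob (a point): Knob of that bolt: a steel block 16 mm along x, 18 mm along y, from 95 to 121 mm above the table; this point is its middle (111 mm up). Nothing else near it stands above 92 mm. Axes as the caddy's. It is 87 mm from the caddy's middle line towards the robot when drawn, 35 mm when home; pinch it across y.
- bolt_left_knob (a point): Knob of that bolt: a steel block 16 mm along x, 18 mm along y, from 95 to 121 mm above the table; this point is its middle (111 mm up). Nothing else near it stands above 92 mm. Axes as the caddy's. It is 87 mm from the caddy's middle line towards the robot when drawn, 35 mm when home; pinch it across y.
- bar: Dark wooden bar, 380 mm long along y, 30 mm wide, 14 mm thick, with a black block grip on its middle: 22 mm along x, 70 mm along y, 14 to 36 mm above the underside. About 0.2 kg. Origin: middle of the underside; z up. Loose on the table at the left or right. In the slots its underside is 58 mm up, 5 mm over the grips of loaded templates. Either way.
- template0: Acrylic template, 66 x 66 mm square, 5 mm thick, loose on the table, with an upright turquoise block grip on its middle: 22 mm along x, 44 mm along y, 5 to 47 mm above the underside. 60 to 130 g. Origin: centre of the underside, z up. May be absent (None). Any bay takes any template, either way round.
- template1: Acrylic template, 66 x 66 mm square, 5 mm thick, loose on the table, with an upright turquoise block grip on its middle: 22 mm along x, 44 mm along y, 5 to 47 mm above the underside. 60 to 130 g. Origin: centre of the underside, z up. May be absent (None). Any bay takes any template, either way round.
- template2: Acrylic template, round, 68 mm across, 5 mm thick, loose on the table, with an upright turquoise block grip on its middle: 22 mm along x, 44 mm along y, 5 to 47 mm above the underside. 60 to 130 g. Origin: centre of the underside, z up. May be absent (None). Any bay takes any template, either way round.
- template3: Acrylic template, round, 68 mm across, 5 mm thick, loose on the table, with an upright turquoise block grip on its middle: 22 mm along x, 44 mm along y, 5 to 47 mm above the underside. 60 to 130 g. Origin: centre of the underside, z up. May be absent (None). Any bay takes any template, either way round.
- cutter: Pink rotary cutter lying on the table, about 173 mm long along its x, 52 mm wide, 25 mm high. Bystander. Origin near the middle of its underside.
- spool: Thread spool standing on the table, 58 mm across, 88 mm high. Bystander. Origin: centre of its underside.
- mug: White mug standing on the table, 80 mm across, 90 mm high, handle to its y. Bystander. Origin: centre of its underside.
Not all that is in view belongs to the job. What is shaped like the template2 but purple is not meant. Leave any pink look-alike of the template1 alone.

How it is judged:
By the outcome, as a careful person would: the job done as asked, in the order asked, and still so for the second after the job is handed in, with the robot touching nothing.
Of template0, template1, template2, template3 only 2 to 4 are there at a start; the rules pass over those that are not, and their reading is None.
At some moment in a run one of template0, template1, template2, template3, bar may be knocked a few centimetres aside while the robot is not near it.
Once in a run the grip may slacken for a moment while it holds something.
It also fails if it takes over 210 s, if anything falls off the work surface, if the arm or the gripper's body presses on something with over 40 N, if the wrist force passes 120 N, or if a joint passes its speed limit or range.

## Robot

A 6-joint arm with a two-finger parallel gripper is mounted at the origin on the work surface. World frame = base frame: x ahead of the robot, y to its left, z up, the work surface at z = 0. Lengths are in mm, angles in rad, forces in N, time in s.
With the tool pointing down it reaches from about 275 to 750 mm from the base axis. Payload 10.2 kg.
Tool frame: the origin (TCP) lies between the finger pads; the fingertips stand 14 mm ahead of it and the grasp point (between the pads) lies 5 mm behind it (tip_reach is the distance from the TCP to the fingertips, in mm); z points along the fingers, y is the line along which they close (so a half turn about z gives the same grasp; the last joint's range is limited). The gripper opens to 85 mm and grips with 20 to 120 N. Pads are 22 mm wide; open, the fingers measure 114 mm over their backs; the gripper's body (76 mm by 85 mm) begins 54 mm behind the grasp point. The pads swing forward as they close: fully open they stand 13 mm farther back than shut.
Start: joints at [-1.38, 0.313, 1.498, -0, 1.331, -0.223], TCP at [211.086, -480.701, 245.294] pointing down, gripper open.
Joint ranges: [-2.94, 2.94], [-0.97, 2.17], [0.19, 2.56], [-1.23, 4.37], [0.02, 3.11], [-2.88, 2.88]. Speed limits (rad/s): [2.39, 2.39, 3.01, 3.14, 3.14, 3.14].

## Interface

Orientations are given as a unit quaternion [w, x, y, z].
In Python, from rig import * gives the robot as it stands.
- The arm moves only by the tool arm_command, never from a script. Its argument "steps" is a list that holds one entry, the list of rows, each a list of 7 numbers: the opening, from 0 (shut) to 1 (fully open), then the shift along the tool's x, y, z each as a share of 0.05 m, from -1 to 1, then the turn, a rotation vector about the tool's x, y, z each as a share of 0.15 rad, from -1 to 1. A call has 1 to 8 rows; each row shifts and turns the commanded pose from where the row before left it, along the tool's axes as they then stand; what a row does not reach is not made up. A row lasts 1/8 s, in which the tool goes at most 62.5 mm and 10.7 degrees, less where a joint would pass 70% of its speed; a pose out of reach is approached as far as the arm can. A call with a number of a shift or a turn outside -1 to 1 is refused whole. A call with a gripper value outside its range is refused whole. The fingers move at their own pace and stop on an object; "squeeze" is the grip in N (left out, the last holds). Time passes only in rows, so rows that do not move let the fingers close. It gives the time, the measured TCP pose, the force, the opening and the grip force at its end, in the units of the state.
- sense(): the state, without advancing time (a new reading comes with each control period).
- capture(name): name is "scene" or "side" or "wrist"; returns the picture (384x512x3 uint8, red, green, blue); there is no depth.
- get_calibration(name): a dict with "intrinsics" (3x3 intrinsics, pixels), "rvec" (rotation vector, rad) and "tvec" (3), from world to camera coordinates, as OpenCV has them; the wrist camera has in their place "T_tool_cam" (4x4, takes a point from camera to tool coordinates, whose origin is the TCP and whose axes are the flange's). Camera axes: x right, y down, z forward; pixel columns grow to the right and rows downward; lengths in mm; the calibration is good to about 2 mm. A picture is of the moment at which its call begins: read the wrist's pose just before it. get_calibration takes no time and is no camera call.
- finish_job(): hands the job in; it is judged then, once.
The state is a dict: "time_s": time; "joints": joint angles; "dq": joint speeds; "tau": joint torques, N m; "eef_pos": TCP position; "ee_rot": TCP orientation; "force": force on the tool from outside, world axes, zero at the start; "wrist_torque": the same for the moment, N m; "grip_width": opening from 0.0 (shut) to 1.0 (fully open); "grip_force": force on a finger pad.
Only numpy, scipy, OpenCV 4.12 (cv2) and the standard library are available. Lean on these libraries where they do the work, as an engineer would, in place of code of your own. Each camera call takes 0.05 s, during which the arm holds its last target. There are 200 camera calls.

## Working session

There is one attempt and no reset: what is moved stays moved. The work goes in short steps, Python scripts to look and compute and a tool call to move; the robot and the scene stay as the last step left them, time stands still between calls to the robot, and variables do not carry over. Pictures are saved under pics/ and viewed, at most 14 in all, crops included, and the job is handed in when it is done.

Besides the shell and the picture viewer there is one more tool, called after "Request:" as name(argument=value, ...), one argument or row to a line, values as JSON. arm_command: Moves the arm, as the interface text tells. Its arguments: {"type":"object","properties":{"steps":{"type":"array"},"squeeze":{"type":"number"}},"required":["steps"]}

```bash
mkdir -p pics; ls
python3 - <<'E'
from rig import *
import cv2
for n in ("scene","side","wrist"):
    im=capture(n); cv2.imwrite(f"pics/{n}0.png",im[:,:,::-1])
    print(n,{k:v.tolist() if hasattr(v,'tolist') else v for k,v in get_calibration(n).items()})
print(sense())
E
```

```text
pics
scene {'intrinsics': [[462.68596220484955, 0.0, 256.414246133218], [0.0, 462.68596220484955, 189.71614943995607], [0.0, 0.0, 1.0]], 'rvec': [1.758436232416451, 2.0160554569593008, -0.6507758294005086], 'tvec': [87.7028553975824, -348.7445235623001, 1788.3343637173714]}
side {'intrinsics': [[360.1098628704739, 0.0, 255.4246500737908], [0.0, 360.1098628704739, 191.92096626838378], [0.0, 0.0, 1.0]], 'rvec': [2.223317296415333, -0.08518980549792364, 0.04110827541891939], 'tvec': [-514.3033120859528, 110.52276902269536, 1271.4933310444512]}
wrist {'intrinsics': [[301.07583357309227, 0.0, 262.8368477295082], [0.0, 301.07583357309227, 191.27256123590305], [0.0, 0.0, 1.0]], 'T_tool_cam': [[-0.0012370999101929175, -0.9605411142229658, -0.278135286274708, 70.62242826267615], [0.9999992341295051, -0.0011984075221423553, -0.0003091275014920819, -1.0935999793573181], [-3.638974452468129e-05, -0.27813545568070336, 0.9605418611227062, -128.50909304869552], [0.0, 0.0, 0.0, 1.0]]}
{'time_s': 0.15, 'joints': array([-1.38041400e+00,  3.13337830e-01,  1.49823423e+00, -1.57369697e-05,
        1.33100795e+00, -2.23403052e-01]), 'dq': array([ 4.20646503e-05, -1.58199874e-03, -3.11829344e-03, -1.52374551e-04,
       -2.48937517e-03,  7.01878760e-04]), 'tau': array([ 1.36335431e-03, -4.12368751e+01, -2.59795332e+01, -1.89280795e-04,
        3.23574510e-03, -2.33322004e-05]), 'eef_pos': array([ 211.04141489, -480.5259094 ,  244.86883012]), 'ee_rot': array([-4.93737325e-04,  9.78673438e-01,  2.05421661e-01,  5.09050544e-07]), 'force': array([0.09636982, 0.06749721, 1.00349317]), 'wrist_torque': array([-0.00790388,  0.01195644,  0.00062495]), 'grip_force': 0.0, 'grip_width': 1.0011187185275578}
```

View pics/scene0.png

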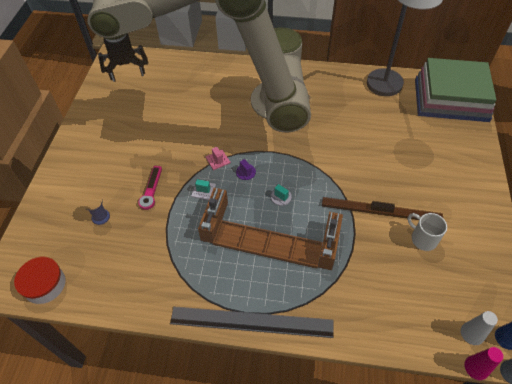

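View pics/side0.png

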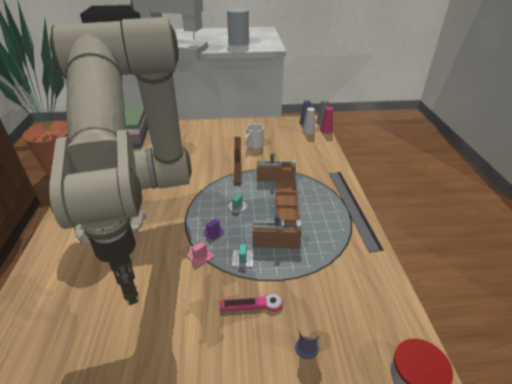

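The scene picture shows turquoise grips at (203,187) on a square plate and (282,194) on a round one. Look-alikes: pink (218,158) and purple (246,170). The bar is at (380,208) with its grip at (382,208), the mug is at (428,232), the caddy runs from (212,215) to (330,245), and the cutter is at (150,187). I choose the two turquoise ones as the templates.

```bash
cat > h.py <<'E'
from rig import *
import cv2, numpy as np
from scipy.spatial.transform import Rotation as R
def ee():
    s=sense(); q=s["ee_rot"]; return s["eef_pos"], R.from_quat([q[1],q[2],q[3],q[0]]).as_matrix()
def cam(name, pose=None):
    c=get_calibration(name); K=np.array(c["intrinsics"])
    if name=="wrist":
        p,Rt=pose or ee(); T=np.array(c["T_tool_cam"]); return K, Rt@T[:3,:3], Rt@T[:3,3]+p
    Rc=cv2.Rodrigues(np.array(c["rvec"]))[0]; return K, Rc.T, -Rc.T@np.array(c["tvec"])
def cast(C,uv,z):
    K,Rw,o=C; d=Rw@np.linalg.inv(K)@np.array([uv[0],uv[1],1.]); return o+d*(z-o[2])/d[2]
def proj(C,P):
    K,Rw,o=C; q=K@Rw.T@(np.asarray(P,float)-o); return q[:2]/q[2]
def snap(name,fn=None):
    pose=ee() if name=="wrist" else None
    im=capture(name)
    if fn: cv2.imwrite(f"pics/{fn}.png",im[:,:,::-1])
    return im, cam(name,pose)
def blobs(im,lo,hi,amin=15):
    h=cv2.cvtColor(im,cv2.COLOR_RGB2HSV); m=cv2.inRange(h,np.array(lo),np.array(hi))
    n,l,st,c=cv2.connectedComponentsWithStats(m)
    return [(c[i],st[i,4],l==i) for i in range(1,n) if st[i,4]>=amin]
TEAL=((78,90,60),(95,255,255))
E
python3 - <<'E'
from h import *
im,C=snap("scene")
big=cv2.resize(im[140:280,170:460],(800,386),interpolation=cv2.INTER_CUBIC); cv2.imwrite("pics/crop1.png",big[:,:,::-1])
for c,a,_ in blobs(im,*TEAL): print("teal",c.round(1),a,cast(C,c,30).round())
for n,uv,z in [("bargrip",(382,208),30),("bar l",(322,202),14),("bar r",(441,215),14),("mug",(428,232),45),("pink",(218,158),30),("purple",(246,170),30),("cutter",(150,187),12),("spool",(100,214),0),("postR",(207,238),0),("postL",(322,266),0)]: print(n,cast(C,uv,z).round())
E
```

```text
teal [202.3 185.4] 155 [ 461. -203.   30.]
teal [281.1 192. ] 155 [453.  57.  30.]
bargrip [472. 379.  30.]
bar l [464. 191.  14.]
bar r [464. 566.  14.]
mug [551. 511.  45.]
pink [ 340. -173.   30.]
purple [379. -70.  30.]
cutter [ 477. -379.   12.]
spool [ 595. -516.    0.]
postR [ 636. -154.    0.]
postL [684. 206.   0.]
```

View pics/crop1.png

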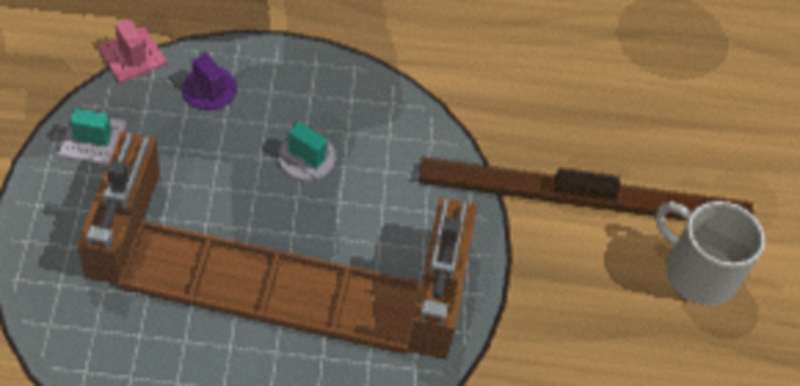

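The crop shows the square white plate with its turquoise grip at (90,130) and the round one at (305,145). The pink and purple look-alikes are at (130,50) and (210,80). Choice confirmed; next I move the wrist camera over the caddy.

Request:
arm_command(
  steps=[
    [[1,0,0,0,0,0,0.9],[1,0,0,0,0,0,0.9],[1,0,0,0,0,0,0.9],[1,0,0,0,0,0,0.9],[1,0.33,-0.95,-0.2,0,0,0],[1,0.33,-0.95,-0.2,0,0,0],[1,0.33,-0.95,-0.2,0,0,0],[1,0.33,-0.95,-0.2,0,0,0]],
  ],
)

```text
time_s: 1.2
eef_pos: [300.9, -299.0, 285.5]
ee_rot: [-0.0, 0.998, -0.063, 0.0]
force: [0.7, -0.9, 0.1]
grip_width: 0.999
grip_force: 0.0
```

Request:
arm_command(
  steps=[
    [[1,0.33,-0.95,-0.2,0,0,0],[1,0.33,-0.95,-0.2,0,0,0],[1,0.33,-0.95,-0.2,0,0,0],[1,0.33,-0.95,-0.2,0,0,0],[1,0.33,-0.95,-0.2,0,0,0],[1,0.33,-0.95,-0.2,0,0,0],[1,0.33,-0.95,-0.2,0,0,0],[1,0.33,-0.95,-0.2,0,0,0]],
  ],
)

```text
time_s: 2.2
eef_pos: [479.7, 61.5, 365.6]
ee_rot: [0.0, 0.998, -0.063, 0.0]
force: [0.5, -0.2, 0.9]
grip_width: 1.001
grip_force: 0.0
```

Request:
arm_command(
  steps=[
    [[1,0,0,0,0,0,0],[1,0,0,0,0,0,0],[1,0,0,0,0,0,0]],
  ],
)

```text
time_s: 2.58
eef_pos: [478.9, 58.9, 365.2]
ee_rot: [0.0, 0.998, -0.064, -0.0]
force: [-0.2, -1.1, 0.2]
grip_width: 1.002
grip_force: 0.0
```

Run:
```python
from h import *
im,C=snap("wrist","w1"); p,Rt=ee(); print(p.round(1),Rt.round(3).tolist())
for c,a,_ in blobs(im,*TEAL): print("teal",c.round(1),a,cast(C,c,47).round())
```

```text
[479.   58.9 365.2] [[0.992, -0.127, -0.0], [-0.127, -0.992, -0.0], [-0.0, 0.0, -1.0]]
teal [434.9 142.3] 623 [ 462. -194.   47.]
teal [267.6 168.8] 475 [454.  56.  47.]
```

View pics/w1.png

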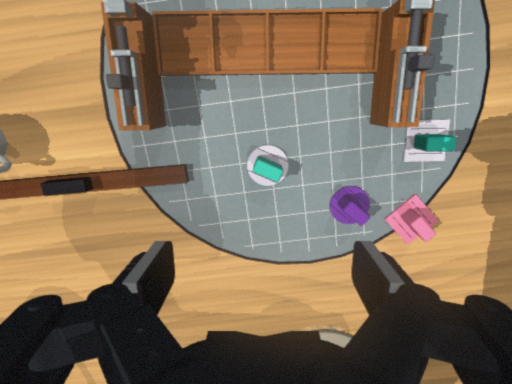

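The wrist picture shows the caddy row at rows 10-75, with the left bolt knob at (121,81) and the right one at (421,63). The teal grips are at (267,169) on the round plate and (435,142) on the square one, and the bar lies on the left at row 185. I'll move forward to centre the caddy.

Request:
arm_command(
  steps=[
    [[1,0.8,0.4,0,0,0,0],[1,0.8,0.4,0,0,0,0],[1,0.4,0,0,0,0,0],[1,0,0,0,0,0,0],[1,0,0,0,0,0,0]],
  ],
)

```text
time_s: 3.25
eef_pos: [572.7, 7.5, 365.6]
ee_rot: [0.0, 0.998, -0.063, 0.0]
force: [-0.2, -0.4, -0.3]
grip_width: 1.002
grip_force: 0.0
```

Run:
```python
from h import *
im,C=snap("wrist","w2"); p,Rt=ee(); print(p.round(1))
big=cv2.resize(im[30:230,90:490],(800,400),interpolation=cv2.INTER_CUBIC); cv2.imwrite("pics/w2c.png",big[:,:,::-1])
```

```text
[572.7   7.7 365.8]
```

View pics/w2c.png

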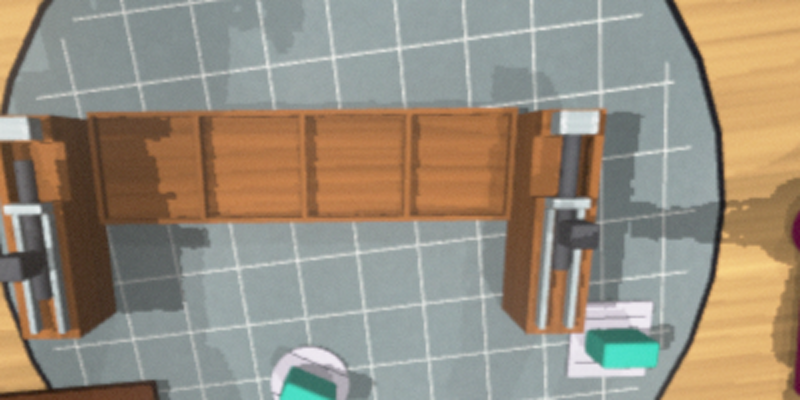

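Run:
```python
from h import *
C=cam("wrist",ee())
f=lambda u,v,z: cast(C,(90+u/2,30+v/2),z)
kL,kR,lL,lR=f(20,128,92),f(579,121.5,92),f(26,208,92),f(565,202.5,92)
print(kL,kR,lL,lR, np.linalg.norm(kL-kR),np.linalg.norm(lL-lR),np.linalg.norm(kL-lL),np.linalg.norm(kR-lR))
for a,b in((kL,kR),(lL,lR)): d=a-b; print("yaw",-np.arctan2(d[0],d[1]), (a+b)/2)
for u,v in [(203,114),(204,217),(304,113),(307,217),(408,110),(408,219),(88,111),(516,108)]: print(u,v,f(u,v,16).round(1))
print("knob top L",f(10,264,121),"R",f(581,234,121))
print("sq",f(612,344,47),"plate",f(610,340,5),"round",f(310,388,47),f(311,383,5))
```

```text
[680.97017114 203.77275764  92.        ] [ 639.73414786 -149.03203426   92.        ] [631.61249015 213.71285439  92.        ] [ 590.05911457 -138.8752509    92.        ] 355.20646221784443 355.0282453701884 50.34864642665114 50.70275318620651
yaw -0.1163526473686924 [660.3521595   27.37036169  92.        ]
yaw -0.11731133681220182 [610.83580236  37.41880175  92.        ]
203 114 [680.6 103.1  16. ]
204 217 [605.  117.1  16. ]
304 113 [671.6  27.7  16. ]
307 217 [594.7  36.6  16. ]
408 110 [663.8 -50.   16. ]
408 219 [583.1 -42.1  16. ]
88 111 [693.6 188.3  16. ]
516 108 [ 654.9 -130.5   16. ]
knob top L [599.89264865 217.73725526 121.        ] R [ 573.27978365 -138.19646613  121.        ]
sq [ 470.23670058 -187.88780136   47.        ] plate [ 457.91982151 -203.82794302    5.        ] round [463.61447154  51.44972542  47.        ] [451.3673833   54.77182793   5.        ]
```

The crop confirms the layout: right keeper (579,121), loop (565,203), knob (581,234); left knob (10,264); mid divider (305,165). The caddy centre works out at about (633,32.5) with yaw -0.117. Keeper spacing, divider pitch and loop-keeper distance agree with the given sizes. Both bolts are partly forward. I'll approach the right knob.

Request:
arm_command(
  steps=[
    [[0.6,0,0,0,0,0,-0.067],[0.6,0.08,0.75,0.9,0,0,0],[0.6,0.08,0.75,0.9,0,0,0],[0.6,0.08,0.75,0.9,0,0,0],[0.6,0.08,0.75,0.9,0,0,0],[0.6,0,0,0,0,0,0],[0.6,0,0,0,0,0,0]],
  ],
)

```text
time_s: 4.18
eef_pos: [572.3, -142.7, 186.7]
ee_rot: [0.0, 0.998, -0.058, 0.001]
force: [0.8, 0.2, -0.1]
grip_width: 0.597
grip_force: 0.0
```

```bash
cat >> h.py <<'E'
O=np.array([633,32.5]); Y=-0.117
def cad(P):
    c,s=np.cos(Y),np.sin(Y); d=np.asarray(P)[:2]-O; return np.round(np.r_[c*d[0]+s*d[1],-s*d[0]+c*d[1],P[2]],1)
def st():
    p,Rt=ee(); print("TCP cad",cad(p),"world",p.round(1),"yaw",np.arctan2(Rt[1,0],Rt[0,0]).round(3),"z",Rt[2,2].round(4)); return p,Rt
E
python3 - <<'E'
from h import *
st(); im,C=snap("wrist","w3")
print(proj(C,np.r_[O+R.from_euler('z',Y).as_matrix()[:2,:2]@[-41,-181],121]))
E
```

```text
TCP cad [ -39.8 -181.1  186.7] world [ 572.3 -142.7  186.7] yaw -0.116 z -1.0
[264.07908025 212.5084812 ]
```

View pics/w3.png

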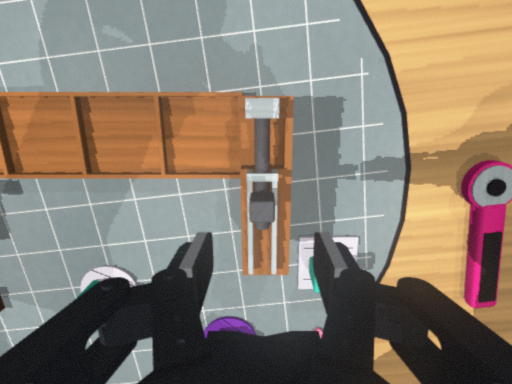

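The picture shows the right knob at (262,206), the keeper at (262,107) and the loop at (262,178). The tool is lined up over the knob, so I descend, pinch and draw back about 54 mm.

Request:
arm_command(
  steps=[
    [[0.6,0.05,0,0.75,0,0,0],[0.6,0,0,0.75,0,0,0],[0.6,0,0,0,0,0,0],[0,0,0,0,0,0,0],[0,0,0,0,0,0,0],[0,0,0,0,0,0,0],[0,0,0,0,0,0,0]],
  ],
  squeeze=25,
)

```text
time_s: 5.1
eef_pos: [575.5, -142.5, 112.7]
ee_rot: [-0.0, 0.998, -0.058, 0.002]
force: [-0.1, 6.9, 7.0]
grip_width: 0.204
grip_force: 29.0
```

Request:
arm_command(
  steps=[
    [[0,-0.25,0,0,0,0,0],[0,-0.25,0,0,0,0,0],[0,-0.25,0,0,0,0,0],[0,-0.2,0,0,0,0,0],[0,0,0,0,0,0,0]],
  ],
)

```text
time_s: 5.72
eef_pos: [529.1, -137.1, 112.8]
ee_rot: [-0.0, 0.998, -0.058, 0.003]
force: [5.6, 8.3, 4.6]
grip_width: 0.206
grip_force: 29.0
```

```bash
python3 -c "
from h import *
st();print(sense()['force'])"
```

```text
TCP cad [ -83.4 -180.6  112.8] world [ 529.1 -137.1  112.8] yaw -0.116 z -1.0
[5.55570977 8.27773346 4.61933037]
```

Request:
arm_command(
  steps=[
    [[0,-0.06,0,0,0,0,0],[0,-0.06,0,0,0,0,0],[0,0,0,0,0,0,0]],
  ],
)

```text
time_s: 6.1
eef_pos: [527.1, -137.0, 113.2]
ee_rot: [0.0, 0.998, -0.059, 0.009]
force: [30.4, 8.3, -8.4]
grip_width: 0.202
grip_force: 27.0
```

The stop is reached and the force has risen, so I release and go to the left bolt.

Request:
arm_command(
  steps=[
    [[0.6,0,0,0,0,0,0],[0.6,0,0,0,0,0,0],[0.6,0,0,-0.75,0,0,0],[0.6,0,0,-0.75,0,0,0],[0.6,0.1,-0.9,0,0,0,0],[0.6,0.1,-0.9,0,0,0,0],[0.6,0.1,-0.9,0,0,0,0],[0.6,0.1,-0.9,0,0,0,0]],
  ],
)

```text
time_s: 7.1
eef_pos: [562.1, 40.3, 185.8]
ee_rot: [0.0, 0.998, -0.058, 0.0]
force: [0.0, -0.2, 0.8]
grip_width: 0.601
grip_force: 0.0
```

Request:
arm_command(
  steps=[
    [[0.6,0.1,-0.9,0,0,0,0],[0.6,0.1,-0.9,0,0,0,0],[0.6,0.1,-0.9,0,0,0,0],[0.6,0,-0.9,0,0,0,0],[0.6,0,0,0,0,0,0],[0.6,0,0,0,0,0,0]],
  ],
)

```text
time_s: 7.85
eef_pos: [597.7, 215.5, 185.4]
ee_rot: [0.0, 0.998, -0.058, -0.0]
force: [0.2, 1.1, 0.6]
grip_width: 0.601
grip_force: 0.0
```

Run:
```python
from h import *
st(); im,C=snap("wrist","w4")
g=cv2.cvtColor(im,cv2.COLOR_RGB2GRAY)[120:240,200:320]
n,l,s,c=cv2.connectedComponentsWithStats((g<70).astype(np.uint8))
for i in range(1,n):
    if s[i,4]>60: print(s[i],c[i]+[200,120],cad(cast(C,c[i]+[200,120],121)))
cv2.imwrite("pics/w4c.png",cv2.resize(im[100:300,150:370],(660,600))[:,:,::-1])
```

```text
TCP cad [-56.4 177.6 185.4] world [597.7 215.5 185.4] yaw -0.116 z -1.0
[ 47  63  22  19 201] [258.10945274 196.47263682] [-45.8 181.8 121. ]
```

View pics/w4c.png

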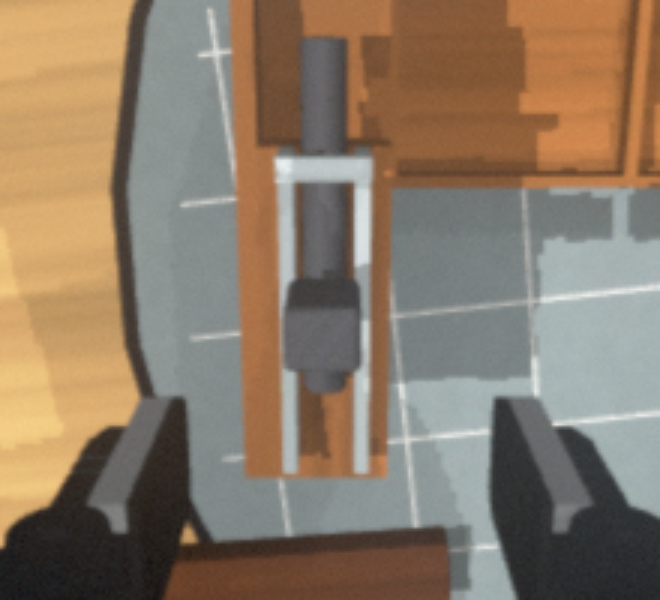

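The crop shows the left knob's top centred at (322,337), with the rod tip in the slot at (323,40). The knob is at about (-56, 182) in the caddy frame, so I pinch and draw back about 32 mm.

Request:
arm_command(
  steps=[
    [[0.6,0,-0.08,0.72,0,0,0],[0.6,0,0,0.72,0,0,0],[0.6,0,0,0,0,0,0],[0,0,0,0,0,0,0],[0,0,0,0,0,0,0],[0,0,0,0,0,0,0],[0,0,0,0,0,0,0]],
  ],
)

```text
time_s: 8.78
eef_pos: [599.0, 219.5, 115.4]
ee_rot: [0.0, 0.998, -0.058, 0.001]
force: [-1.1, -4.7, 7.3]
grip_width: 0.204
grip_force: 29.2
```

Request:
arm_command(
  steps=[
    [[0,-0.2,0,0,0,0,0],[0,-0.2,0,0,0,0,0],[0,-0.2,0,0,0,0,0],[0,-0.06,0,0,0,0,0],[0,0,0,0,0,0,0]],
  ],
)

```text
time_s: 9.4
eef_pos: [569.3, 222.9, 115.5]
ee_rot: [-0.0, 0.998, -0.058, 0.006]
force: [16.8, -4.7, -2.2]
grip_width: 0.205
grip_force: 27.9
```

```bash
python3 -c "
from h import *
st();print(sense()['force'])"
```

```text
TCP cad [-85.5 181.7 115.5] world [569.3 222.9 115.5] yaw -0.117 z -0.9999
[16.75079552 -4.65833536 -2.22822162]
```

Both bolts are drawn (tool at -85.5 in both cases). I release and go over the round template.

Request:
arm_command(
  steps=[
    [[0.6,0,0,0,0,0,0],[0.6,0,0,0,0,0,0],[0.6,0,0,-0.9,0,0,0],[0.6,0,0,-0.9,0,0,0],[0.8,-0.5,0.9,0,0,0,0],[0.8,-0.5,0.9,0,0,0,0],[0.8,-0.5,0.9,0,0,0,0],[0.8,-0.5,0.9,0,0,0,0]],
  ],
)

```text
time_s: 10.4
eef_pos: [444.0, 55.9, 203.6]
ee_rot: [-0.0, 0.998, -0.058, 0.0]
force: [1.4, -1.1, 0.9]
grip_width: 0.797
grip_force: 0.0
```

Request:
arm_command(
  steps=[
    [[0.8,0,0,0,0,0,0],[0.8,0,0,0,0,0,0]],
  ],
)

```text
time_s: 10.65
eef_pos: [445.6, 57.1, 203.6]
ee_rot: [-0.0, 0.998, -0.058, 0.0]
force: [-0.5, 0.6, -0.4]
grip_width: 0.8
grip_force: 0.0
```

```bash
cat >> h.py <<'E'
def grips(C,im):
    # top face of the teal grips (brightest part), long axis in world at z=47
    for c,a,m in blobs(im,*TEAL,amin=100):
        v=im.max(2); t=np.percentile(v[m],[10,90]); top=m&(v>(t.mean() if t[1]-t[0]>25 else 0))
        pts=np.argwhere(top)[:,::-1].astype(np.float32)
        W=np.array([cast(C,q,47)[:2] for q in pts],np.float32); r=cv2.minAreaRect(W); b=cv2.boxPoints(r)
        e=max((b[1]-b[0],b[2]-b[1]),key=np.linalg.norm); ang=np.arctan(e[1]/e[0])
        print("grip px",c.round(),a,"world",np.round(r[0],1),"cad",cad([*r[0],47]),"size",np.round(r[1],1),"long axis ang",round(float(ang),3),"t",t)
E
python3 - <<'E'
from h import *
st(); im,C=snap("wrist","w5"); grips(C,im)
E
```

```text
TCP cad [-189.     2.6  203.6] world [445.6  57.1 203.6] yaw -0.116 z -1.0
grip px [499. 132.] 561 world [ 469.9 -165.3] cad [-138.9 -215.5   47. ] size [22.9 10. ] long axis ang 1.453 t [ 69. 122.]
grip px [265. 170.] 1128 world [451.5  56.5] cad [-183.1    2.7   47. ] size [42.4 20. ] long axis ang 1.022 t [110. 218.]
```

View pics/w5.png

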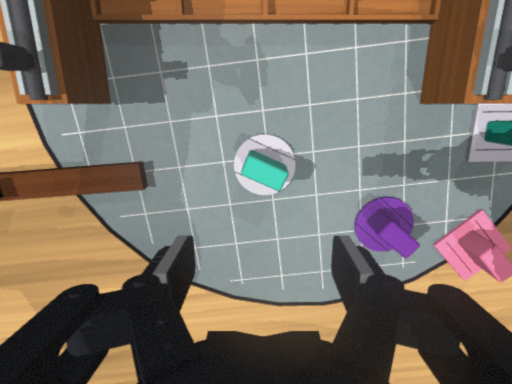

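The round template's grip is at (265,170), measuring 42x20 mm at (452,56.5), which matches the given 44x22. Purple (385,230) and pink (475,245) are clear of it. I turn to grip across its long sides' ends, then descend.

Request:
arm_command(
  steps=[
    [[1,0,0,0,0,0,0.96],[1,0,0,0,0,0,0.96],[1,0,0,0,0,0,0.96],[1,0.12,-0.06,0.9,0,0,0],[1,0,0,0.9,0,0,0],[1,0,0,0,0,0,0],[1,0,0,0,0,0,0]],
  ],
)

```text
time_s: 11.58
eef_pos: [453.0, 56.6, 114.7]
ee_rot: [-0.0, 0.963, -0.27, 0.001]
force: [0.4, 0.4, -0.5]
grip_width: 1.0
grip_force: 0.0
```

Run:
```python
from h import *
st(); im,C=snap("wrist"); grips(C,im)
```

```text
TCP cad [-181.6    2.9  114.7] world [453.   56.6 114.7] yaw -0.547 z -1.0
grip px [266. 204.] 2486 world [451.6  56. ] cad [-182.9    2.2   47. ] size [42.  19.8] long axis ang 1.023 t [102. 206.]
```

Consistent. I descend and grip.

Request:
arm_command(
  steps=[
    [[1,-0.02,0,0.85,0,0,0],[1,0,0,0.85,0,0,0],[1,0,0,0,0,0,0],[0.3,0,0,0,0,0,0],[0.3,0,0,0,0,0,0],[0.3,0,0,0,0,0,0],[0.3,0,0,0,0,0,0]],
  ],
  squeeze=35,
)

```text
time_s: 12.5
eef_pos: [452.1, 56.6, 29.9]
ee_rot: [-0.0, 0.963, -0.271, 0.001]
force: [-1.0, -0.8, 8.7]
grip_width: 0.511
grip_force: 35.7
```

Request:
arm_command(
  steps=[
    [[0.3,0,0,-0.4,0,0,0],[0.3,0,0,-0.8,0,0,0],[0.3,0,0,0,0,0,0],[0.3,0,0,0,0,0,0]],
  ],
)

```text
time_s: 13.0
eef_pos: [450.9, 56.7, 88.3]
ee_rot: [0.0, 0.963, -0.271, 0.0]
force: [0.9, 0.1, -1.1]
grip_width: 0.515
grip_force: 36.3
```

Run:
```python
from h import *
st(); im,C=snap("wrist","w6"); grips(C,im); print(sense()["grip_width"],sense()["grip_force"])
```

```text
TCP cad [-183.7    2.8   88.3] world [450.9  56.7  88.3] yaw -0.548 z -1.0
grip px [263. 260.] 7424 world [419.1  76.7] cad [-217.6   18.9   47. ] size [61.6 27.7] long axis ang 1.022 t [106. 185.]
0.5068553365862012 36.305052638053894
```

The template is held (43.5 mm between the fingers). I carry it over bay 2.

Request:
arm_command(
  steps=[
    [[0.3,0.76,-0.55,0,0,0,0],[0.3,0.76,-0.55,0,0,0,0],[0.3,0.76,-0.55,0,0,0,0],[0.3,0.76,-0.55,0,0,0,0],[0.3,0,0,0,0,0,0],[0.3,0,0,0,0,0,0]],
  ],
)

```text
time_s: 13.8
eef_pos: [637.1, 71.5, 87.0]
ee_rot: [0.0, 0.963, -0.271, -0.001]
force: [-0.7, -0.0, -1.2]
grip_width: 0.506
grip_force: 36.3
```

Run:
```python
from h import *
st(); im,C=snap("wrist","w7"); print(sense()["grip_width"],sense()["grip_force"])
```

```text
TCP cad [-0.5 39.2 87. ] world [637.1  71.5  87. ] yaw -0.548 z -1.0
0.5101986129169929 36.29647493362427
```

View pics/w7.png

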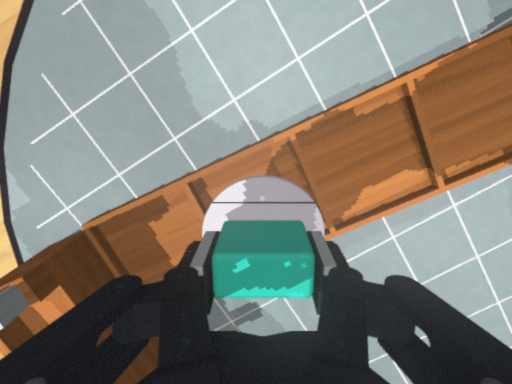

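The picture shows the held disc (262,215) over bay 2, between the dividers at (192,190) and (295,145). I lower it.

Request:
arm_command(
  steps=[
    [[0.3,0.02,0,0.4,0,0,0],[0.3,0,0,0.3,0,0,0],[0.3,0,0,0.15,0,0,0],[0.3,0,0,0.13,0,0,0],[0.3,0,0,0,0,0,0],[0.3,0,0,0,0,0,0]],
  ],
)

```text
time_s: 14.6
eef_pos: [639.3, 70.8, 39.7]
ee_rot: [-0.0, 0.963, -0.271, 0.0]
force: [0.5, 0.8, -0.5]
grip_width: 0.512
grip_force: 36.3
```

Request:
arm_command(
  steps=[
    [[0.3,-0.02,0,0.05,0,0,0],[0.3,0,0,0.02,0,0,0],[0.3,0,0,0,0,0,0]],
  ],
)

```text
time_s: 14.98
eef_pos: [638.1, 71.4, 36.1]
ee_rot: [-0.0, 0.963, -0.271, 0.0]
force: [-1.8, 0.8, 2.3]
grip_width: 0.508
grip_force: 36.5
```

Contact has begun, so I release, rise and look.

Request:
arm_command(
  steps=[
    [[0.7,0,0,0,0,0,0],[0.7,0,0,0,0,0,0],[0.7,0,0,-0.6,0,0,0],[0.7,0,0,-0.9,0,0,0],[0.7,0,0,-0.9,0,0,0],[0.7,0,0,-0.9,0,0,0],[0.7,0,0,0,0,0,0],[0.7,0,0,0,0,0,0]],
  ],
)

```text
time_s: 15.98
eef_pos: [637.8, 71.4, 199.7]
ee_rot: [0.0, 0.963, -0.271, -0.001]
force: [-0.1, -0.7, -1.1]
grip_width: 0.698
grip_force: 0.0
```

Run:
```python
from h import *
st(); im,C=snap("wrist","w8"); 
cv2.imwrite("pics/w8c.png",np.hstack([im,snap("scene")[0]])[:,:,::-1][:, :])
cv2.imwrite("pics/w8c.png",cv2.resize(np.hstack([im,snap("scene")[0]]),(800,300))[:,:,::-1])
for c,a,m in blobs(im,*TEAL,amin=60): print(c,a,cad(cast(C,c,53)))
```

```text
TCP cad [  0.2  39.2 199.7] world [637.8  71.4 199.7] yaw -0.548 z -1.0
[262.45793651 177.25396825] 1260 [ 3.8 38.6 53. ]
```

View pics/w8c.png

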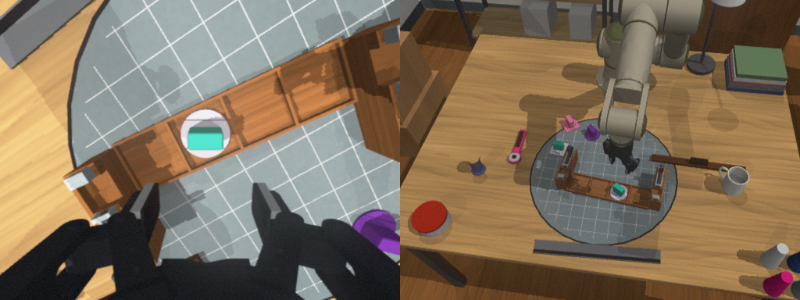

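The round template sits flat in bay 2 (205,133 in the left half). The scene half shows only the square template at (560,147) still out. I go over it.

Request:
arm_command(
  steps=[
    [[0.7,0,0,0,0,0,-0.96],[0.7,0,0,0,0,0,-0.96],[0.7,0,0,0,0,0,-0.96],[0.7,-0.48,0.97,0,0,0,0],[0.7,-0.48,0.97,0,0,0,0],[0.7,-0.48,0.97,0,0,0,0],[0.7,-0.48,0.97,0,0,0,0],[0.7,-0.48,0.97,0,0,0,0]],
  ],
)

```text
time_s: 17.12
eef_pos: [489.5, -156.8, 200.1]
ee_rot: [-0.0, 0.998, -0.058, -0.0]
force: [0.8, -1.3, 0.4]
grip_width: 0.696
grip_force: 0.0
```

Request:
arm_command(
  steps=[
    [[0.7,-0.48,0.97,0,0,0,0],[0.7,0,0,0,0,0,0],[0.7,0,0,0,0,0,0]],
  ],
)

```text
time_s: 17.5
eef_pos: [461.4, -200.6, 200.3]
ee_rot: [-0.0, 0.998, -0.058, -0.0]
force: [0.2, 0.5, 0.8]
grip_width: 0.699
grip_force: 0.0
```

Run:
```python
from h import *
st(); im,C=snap("wrist","w9"); grips(C,im)
```

```text
TCP cad [-143.2 -251.6  200.3] world [ 461.4 -200.6  200.3] yaw -0.116 z -1.0
grip px [267. 178.] 1180 world [ 459.2 -202.8] cad [-145.1 -254.    47. ] size [41.8 18.9] long axis ang 1.453 t [109.9 218. ]
```

View pics/w9.png

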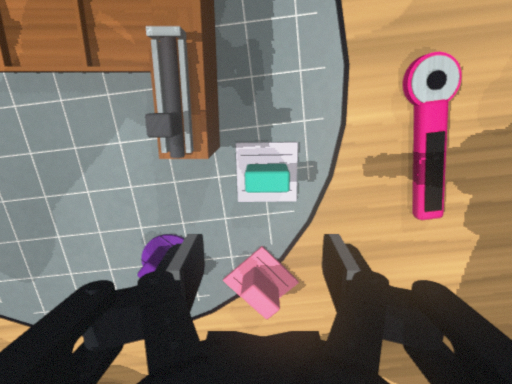

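The square grip is at (267,178), measuring 42x19 mm at (459,-203) and aligned with the caddy. The pink look-alike (262,280) and the cutter are clear. I descend and grip.

Request:
arm_command(
  steps=[
    [[0.75,-0.04,0.05,0.9,0,0,0],[0.75,0,0,0.9,0,0,0],[0.75,0,0,0.9,0,0,0],[0.75,0,0,0.7,0,0,0],[0.75,0,0,0,0,0,0],[0.3,0,0,0,0,0,0],[0.3,0,0,0,0,0,0],[0.3,0,0,0,0,0,0]],
  ],
)

```text
time_s: 18.55
eef_pos: [460.0, -203.5, 32.3]
ee_rot: [0.001, 0.998, -0.058, 0.001]
force: [0.2, 2.4, 7.8]
grip_width: 0.508
grip_force: 37.9
```

Request:
arm_command(
  steps=[
    [[0.3,0,0,0,0,0,0]],
  ],
)

```text
time_s: 18.68
eef_pos: [460.0, -203.5, 32.3]
ee_rot: [0.001, 0.998, -0.058, 0.001]
force: [1.1, 3.1, 7.2]
grip_width: 0.506
grip_force: 37.9
```

Request:
arm_command(
  steps=[
    [[0.3,0,0,-0.5,0,0,0],[0.3,0,0,-0.9,0,0,0],[0.3,0,0,-0.9,0,0,0],[0.3,0,0,-0.9,0,0,0],[0.3,0,0,0,0,0,0],[0.3,0,0,0,0,0,0]],
  ],
)

```text
time_s: 19.42
eef_pos: [458.7, -202.9, 190.3]
ee_rot: [-0.0, 0.998, -0.058, -0.0]
force: [-0.5, 0.5, -1.4]
grip_width: 0.512
grip_force: 36.9
```

```bash
python3 -c "
from h import *
st()"
```

```text
TCP cad [-145.6 -254.2  190.3] world [ 458.7 -202.9  190.3] yaw -0.116 z -1.0
```

Request:
arm_command(
  steps=[
    [[0.3,0.58,-0.86,0,0,0,0],[0.3,0.58,-0.86,0,0,0,0],[0.3,0.58,-0.86,0,0,0,0],[0.3,0.58,-0.86,0,0,0,0],[0.3,0.58,-0.86,0,0,0,0],[0.3,0,0,0.9,0,0,0],[0.3,0,0,0.9,0,0,0],[0.3,0,0,0,0,0,0]],
  ],
)

```text
time_s: 20.42
eef_pos: [625.7, -6.0, 96.4]
ee_rot: [-0.001, 0.998, -0.058, -0.005]
force: [-0.1, -0.4, -0.9]
grip_width: 0.507
grip_force: 36.8
```

Request:
arm_command(
  steps=[
    [[0.3,0,0,0,0,0,0]],
  ],
)

```text
time_s: 20.55
eef_pos: [628.6, -6.7, 102.1]
ee_rot: [0.0, 0.998, -0.058, 0.001]
force: [0.1, 0.1, 0.2]
grip_width: 0.508
grip_force: 36.8
```

Run:
```python
from h import *
st(); im,C=snap("wrist","w10"); print(sense()["grip_width"])
```

```text
TCP cad [  0.2 -39.4 102.1] world [628.6  -6.7 102.1] yaw -0.116 z -1.0
0.508774312526244
```

View pics/w10.png

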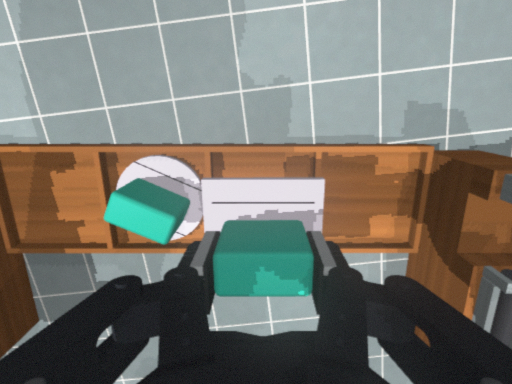

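The picture shows the square plate (263,200) centred over bay 1, between the dividers at 208 and 317. The disc lies inside bay 2. I lower it.

Request:
arm_command(
  steps=[
    [[0.3,0,0,0.5,0,0,0],[0.3,0,0,0.4,0,0,0],[0.3,0,0,0.2,0,0,0],[0.3,0,0,0.15,0,0,0],[0.3,0,0,0,0,0,0],[0.3,0,0,0,0,0,0]],
  ],
)

```text
time_s: 21.35
eef_pos: [628.3, -6.5, 38.9]
ee_rot: [0.0, 0.998, -0.058, 0.0]
force: [0.3, -0.1, -1.1]
grip_width: 0.505
grip_force: 36.8
```

Request:
arm_command(
  steps=[
    [[0.3,0,0,0.03,0,0,0],[0.3,0,0,0,0,0,0],[0.62,0,0,0,0,0,0],[0.62,0,0,0,0,0,0],[0.62,0,0,-0.7,0,0,0],[0.62,0,0,-0.9,0,0,0],[0.62,0,0,-0.9,0,0,0],[0.62,0,0,-0.9,0,0,0]],
  ],
)

```text
time_s: 22.35
eef_pos: [627.9, -6.5, 208.2]
ee_rot: [-0.0, 0.998, -0.058, -0.0]
force: [0.4, -0.3, 0.2]
grip_width: 0.619
grip_force: 0.0
```

Run:
```python
from h import *
st(); im,C=snap("wrist","w11"); grips(C,im); st()
im,C=snap("scene")
def dark(z): 
    for c,a,m in blobs(im[195:225,360:410],(0,0,0),(180,255,45),20): print("dark",c+[360,195],a,cast(C,c+[360,195],z).round(1))
dark(30)
```

```text
TCP cad [ -0.5 -39.3 208.2] world [627.9  -6.5 208.2] yaw -0.116 z -1.0
grip px [185. 174.] 1333 world [637.2  74.2] cad [-0.7 41.9 47. ] size [42.8 20.6] long axis ang 1.024 t [117. 229.]
grip px [263. 176.] 1152 world [626.3  -4.9] cad [ -2.3 -37.9  47. ] size [42.9 19.4] long axis ang 1.453 t [123. 234.]
TCP cad [  1.4 -39.3 215. ] world [629.8  -6.7 215. ] yaw -0.116 z -1.0
dark [381.09009009 207.3963964 ] 111 [470.5 376.3  30. ]
```

Both templates sit in bays (grips at cad (-1,42) and (-2,-38)). Next is the bar.

Request:
arm_command(
  steps=[
    [[0.6,-0.51,-0.9,0,0,0,0],[0.6,-0.51,-0.9,0,0,0,0],[0.6,-0.51,-0.9,0,0,0,0],[0.6,-0.51,-0.9,0,0,0,0],[0.6,-0.51,-0.9,0,0,0,0],[0.6,-0.51,-0.9,0,0,0,0],[0.6,-0.51,-0.9,0,0,0,0],[0.6,-0.51,-0.9,0,0,0,0]],
  ],
)

```text
time_s: 23.45
eef_pos: [466.1, 376.1, 206.0]
ee_rot: [0.0, 0.998, -0.058, -0.0]
force: [0.7, 0.1, 0.4]
grip_width: 0.6
grip_force: 0.0
```

Request:
arm_command(
  steps=[
    [[0.6,0,0,0,0,0,-1],[0.6,0,0,0,0,0,-1],[0.6,0,0,0,0,0,-1],[0.6,0,0,0,0,0,-1],[0.6,0,0,0,0,0,-1],[0.6,0,0,0,0,0,-1],[0.6,0,0,0,0,0,-1],[0.6,0,0,0,0,0,-1]],
  ],
)

```text
time_s: 24.45
eef_pos: [467.0, 374.6, 205.9]
ee_rot: [-0.0, 0.855, 0.518, -0.001]
force: [0.1, -0.1, -0.1]
grip_width: 0.602
grip_force: 0.0
```

Request:
arm_command(
  steps=[
    [[0.6,0,0,0,0,0,-1],[0.6,0,0,0,0,0,-1],[0.6,0,0,0,0,0,-0.67],[0.6,0,0,0,0,0,0],[0.6,0,0,0,0,0,0]],
  ],
)

```text
time_s: 25.08
eef_pos: [467.1, 374.7, 206.4]
ee_rot: [-0.0, 0.738, 0.675, -0.0]
force: [0.1, -0.3, -0.4]
grip_width: 0.602
grip_force: 0.0
```

Run:
```python
from h import *
st(); im,C=snap("wrist","w12")
for c,a,m in blobs(im[:230],(0,0,0),(180,255,50),200):
    r=cv2.minAreaRect(np.argwhere(m)[:,::-1].astype(np.float32)); W=[cast(C,q,36)[:2] for q in cv2.boxPoints(r)]; print("dark",c,a,np.round(W,1).tolist(),np.mean(W,0))
```

```text
TCP cad [-204.7  320.5  206.4] world [467.1 374.7 206.4] yaw 1.482 z -1.0
```

View pics/w12.png

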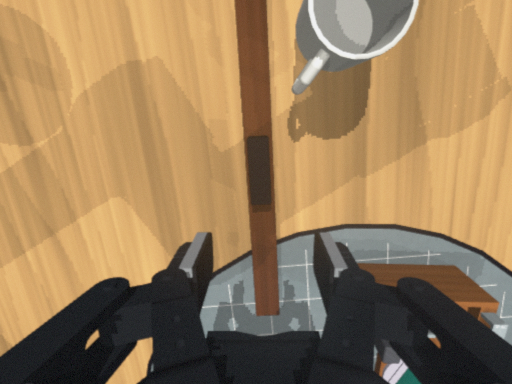

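The picture shows the bar running vertically, with its black grip from (246,136) to (273,207). The mug is at (360,20) with its handle tip at (298,90), clear of the bar. I measure the centre line and the grip.

Run:
```python
from h import *
C=cam("wrist",ee()); im=cv2.imread("pics/w12.png")[:,:,::-1]
a,b=cast(C,(251,1),14),cast(C,(268,313),14); print("line",a.round(1),b.round(1),"ang",np.arctan2((a-b)[1],(a-b)[0]))
print("widths",cast(C,(236,1),14)-cast(C,(266,1),14),cast(C,(256,313),14)-cast(C,(280,313),14))
v=im.max(2); print("col260",v[125:215:4,258].tolist()); print("row170",v[170,236:286:2].tolist())
m=np.zeros(v.shape,np.uint8); m[120:220,235:285]=(v[120:220,235:285]<60)
n,l,s,c=cv2.connectedComponentsWithStats(m); i=1+s[1:,4].argmax(); pts=np.argwhere(l==i)[:,::-1].astype(np.float32); print(s[i])
W=np.array([cast(C,q,36)[:2] for q in pts],np.float32); r=cv2.minAreaRect(W); print(r)
```

```text
line [470.1 539.5  14. ] [456.8 194.   14. ] ang 1.5324185242457002
widths [-28.030153     2.50691269   0.        ] [-30.06541755   2.70042708   0.        ]
col260 [118, 110, 103, 64, 65, 71, 64, 70, 67, 65, 65, 64, 63, 61, 65, 63, 61, 61, 63, 63, 78, 79, 103]
row170 [200, 202, 196, 194, 184, 126, 84, 67, 60, 66, 63, 62, 65, 65, 68, 64, 64, 92, 113, 172, 201, 207, 208, 202, 202]
[255 194   2   2   2]
((457.2299499511719, 356.9783935546875), (1.5049593448638916, 0.0), -139.07421875)
```

Run:
```python
from h import *
C=cam("wrist",ee()); im=cv2.imread("pics/w12.png")[:,:,::-1].copy()
m=cv2.inRange(im.max(2),0,88); z=np.zeros_like(m); z[120:222,240:280]=m[120:222,240:280]
n,l,s,c=cv2.connectedComponentsWithStats(z); i=1+s[1:,4].argmax(); print(s[i])
W=np.array([cast(C,q,36)[:2] for q in np.argwhere(l==i)[:,::-1]],np.float32); print(cv2.minAreaRect(W))
```

```text
[ 246  135   26   78 1639]
((462.7981872558594, 377.4578857421875), (79.81201934814453, 22.415058135986328), 87.80367279052734)
```

Request:
arm_command(
  steps=[
    [[0.6,0,0,0,0,0,-0.33],[0.6,0.15,-0.07,0.9,0,0,0],[0.6,0,0,0.9,0,0,0],[0.6,0,0,0.9,0,0,0],[0.6,0,0,0.5,0,0,0],[0.6,0,0,0,0,0,0],[0.6,0,0,0,0,0,0]],
  ],
)

```text
time_s: 26.0
eef_pos: [464.5, 382.8, 48.1]
ee_rot: [0.0, 0.72, 0.694, 0.001]
force: [1.1, -0.5, -0.0]
grip_width: 0.6
grip_force: 0.0
```

Run:
```python
from h import *
p,_=st(); im,C=snap("wrist","w13")
v=im.max(2).astype(int)
for (x,y) in [(463.7,375),(463.7,390)]:
    q=proj(C,(x,y,36)).round().astype(int); print(q, v[q[1],q[0]-40:q[0]+42:3].tolist())
q=proj(C,(463.7,382,36)).round().astype(int); print("col",q,v[q[1]-110:min(q[1]+110,384):6,q[0]].tolist())
```

```text
TCP cad [-208.2  328.2   48.1] world [464.5 382.8  48.1] yaw 1.533 z -1.0
[263 262] [215, 219, 215, 209, 197, 108, 62, 54, 55, 56, 55, 53, 55, 56, 58, 54, 56, 54, 55, 54, 109, 173, 207, 224, 226, 223, 150, 147]
[262 236] [221, 220, 215, 210, 203, 109, 71, 58, 61, 57, 57, 56, 57, 53, 54, 53, 60, 58, 59, 59, 76, 112, 204, 225, 227, 224, 221, 221]
col [262 250] [130, 129, 119, 120, 116, 113, 111, 59, 58, 63, 59, 56, 65, 55, 56, 60, 56, 54, 54, 55, 53, 50, 50, 51, 51, 50, 52, 45, 45, 107, 106, 68, 71, 45, 43, 40, 44]
```

Centred on the grip. I lower and close.

Request:
arm_command(
  steps=[
    [[0.6,0,0,0.4,0,0,0],[0.6,0,0,0,0,0,0],[0.6,0,0,0,0,0,0],[0.1,0,0,0,0,0,0],[0.1,0,0,0,0,0,0],[0.1,0,0,0,0,0,0],[0.1,0,0,0,0,0,0],[0.1,0,0,0,0,0,0]],
  ],
  squeeze=80,
)

```text
time_s: 27.05
eef_pos: [464.5, 382.8, 28.4]
ee_rot: [0.0, 0.72, 0.694, 0.001]
force: [-1.5, -0.7, 8.5]
grip_width: 0.243
grip_force: 83.3
```

Request:
arm_command(
  steps=[
    [[0.1,0,0,-0.3,0,0,0],[0.1,0,0,-0.6,0,0,0],[0.1,0,0,-0.8,0,0,0],[0.1,0,0,-0.8,0,0,0],[0.1,0,0,-0.8,0,0,0],[0.1,0,0,0,0,0,0],[0.1,0,0,0,0,0,0]],
  ],
)

```text
time_s: 27.92
eef_pos: [463.4, 382.1, 191.0]
ee_rot: [-0.0, 0.72, 0.694, -0.001]
force: [-0.8, -0.1, -2.8]
grip_width: 0.238
grip_force: 81.2
```

Run:
```python
from h import *
p,_=st(); im,C=snap("wrist","w14"); print(sense()["wrist_torque"])
im,C=snap("side","s14")
```

```text
TCP cad [-209.2  327.4  191. ] world [463.4 382.1 191. ] yaw 1.534 z -1.0
[ 0.03368339  0.05599458 -0.00289385]
```

The bar is held level. I turn and carry it over the slots.

Request:
arm_command(
  steps=[
    [[0.1,0,0,0,0,0,0.53],[0.1,-0.82,0.52,0,0,0,0],[0.1,-0.82,0.52,0,0,0,0],[0.1,-0.82,0.52,0,0,0,0],[0.1,-0.82,0.52,0,0,0,0],[0.1,-0.82,0.52,0,0,0,0],[0.1,-0.82,0.52,0,0,0,0],[0.1,-0.82,0.52,0,0,0,0]],
  ],
)

```text
time_s: 29.02
eef_pos: [611.5, 74.7, 190.6]
ee_rot: [-0.001, 0.747, 0.665, -0.001]
force: [0.5, 0.3, -1.7]
grip_width: 0.236
grip_force: 81.2
```

Request:
arm_command(
  steps=[
    [[0.1,-0.82,0.52,0,0,0,0],[0.1,0,0,0,0,0,0],[0.1,0,0,0,0,0,0]],
  ],
)

```text
time_s: 29.4
eef_pos: [631.9, 32.9, 190.8]
ee_rot: [-0.001, 0.747, 0.665, -0.001]
force: [0.1, 0.5, -2.4]
grip_width: 0.239
grip_force: 81.3
```

Run:
```python
from h import *
p,_=st(); print(sense()["grip_width"],sense()["wrist_torque"])
im,C=snap("scene","s15")
c,s=np.cos(Y),np.sin(Y)
for cy in(-190,190): print(proj(C,(O[0]-s*cy,O[1]+c*cy,p[2]-21)))
im2,C2=snap("wrist","w15")
```

```text
TCP cad [ -1.1   0.2 190.8] world [631.9  32.9 190.8] yaw 1.454 z -1.0
0.23891035452152992 [-0.01756329 -0.03458479 -0.03470612]
[202.03342314 201.0558844 ]
[334.69118761 229.69265434]
```

Run:
```python
import cv2,numpy as np
a=cv2.imread("pics/s15.png").astype(int); 
A=np.array([202.03,201.06]);B=np.array([334.69,229.69]);u=(B-A)/np.linalg.norm(B-A)
for P in(A,B):
    for o in(0,):
        print([ (k,a[tuple((P+u*k).round().astype(int)[::-1])][::-1].tolist()) for k in range(-6,7)])
o=cv2.imread("pics/s15.png")[170:270,180:360]; cv2.imwrite("pics/s15c.png",cv2.resize(o,(792,440),interpolation=cv2.INTER_CUBIC))
```

```text
[(-6, [74, 79, 79]), (-5, [75, 80, 80]), (-4, [79, 84, 84]), (-3, [69, 73, 73]), (-2, [74, 76, 76]), (-1, [66, 55, 48]), (0, [64, 45, 33]), (1, [61, 42, 31]), (2, [64, 44, 35]), (3, [63, 44, 34]), (4, [59, 36, 27]), (5, [62, 39, 31]), (6, [61, 42, 34])]
[(-6, [79, 49, 34]), (-5, [80, 49, 36]), (-4, [79, 49, 34]), (-3, [80, 52, 37]), (-2, [80, 52, 36]), (-1, [89, 76, 71]), (0, [135, 139, 140]), (1, [119, 94, 76]), (2, [125, 81, 44]), (3, [127, 80, 44]), (4, [126, 87, 59]), (5, [92, 91, 88]), (6, [86, 90, 93])]
```

The scene pixels put the bar ends within about 1 px (2 mm) of the slots' ends. I shift it 2 mm left and lower it.

Request:
arm_command(
  steps=[
    [[0.1,0.04,0.02,0.5,0,0,0],[0.1,0,0,0.6,0,0,0],[0.1,0,0,0.4,0,0,0],[0.1,0,0,0.3,0,0,0],[0.1,0,0,0.15,0,0,0],[0.1,0,0,0,0,0,0],[0.1,0,0,0,0,0,0]],
  ],
)

```text
time_s: 30.38
eef_pos: [634.0, 34.3, 95.1]
ee_rot: [0.001, 0.747, 0.665, 0.0]
force: [-0.4, -0.0, -2.2]
grip_width: 0.235
grip_force: 81.3
```

Request:
arm_command(
  steps=[
    [[0.1,0,0,0.08,0,0,0],[0.1,0,0,0,0,0,0],[0.1,0,0,0,0,0,0]],
  ],
)

```text
time_s: 30.75
eef_pos: [633.7, 34.3, 90.4]
ee_rot: [0.0, 0.747, 0.665, 0.0]
force: [0.4, 0.8, -1.8]
grip_width: 0.237
grip_force: 81.3
```

Request:
arm_command(
  steps=[
    [[0.1,0,0,0.06,0,0,0],[0.1,0,0,0.04,0,0,0],[0.1,0,0,0,0,0,0]],
  ],
)

```text
time_s: 31.12
eef_pos: [633.7, 34.3, 86.4]
ee_rot: [0.0, 0.747, 0.665, 0.0]
force: [-2.8, 0.2, 5.9]
grip_width: 0.241
grip_force: 83.1
```

Seated at the expected height. I release, rise and turn back.

Request:
arm_command(
  steps=[
    [[0.6,0,0,0,0,0,0],[0.6,0,0,0,0,0,0],[0.6,0,0,0,0,0,0],[0.6,0,0,-0.5,0,0,0],[0.6,0,0,-0.8,0,0,0],[0.6,0,0,-0.8,0,0,0],[0.6,0,0,-0.3,0,0,0.9],[0.6,0,0,0,0,0,1]],
  ],
)

```text
time_s: 32.12
eef_pos: [634.1, 34.3, 206.9]
ee_rot: [0.001, 0.835, 0.55, 0.001]
force: [0.3, -0.7, -0.6]
grip_width: 0.592
grip_force: 0.0
```

Request:
arm_command(
  steps=[
    [[0.6,0,0,0,0,0,1],[0.6,0,0,0,0,0,1],[0.6,0,0,0,0,0,1],[0.6,0,0,0,0,0,1],[0.6,0,0,0,0,0,1],[0.6,0,0,0,0,0,1],[0.6,0,0,0,0,0,1],[0.6,0,0,0,0,0,1]],
  ],
)

```text
time_s: 33.12
eef_pos: [633.6, 34.3, 205.2]
ee_rot: [-0.0, 1.0, -0.018, -0.0]
force: [-0.1, -0.0, 0.6]
grip_width: 0.598
grip_force: 0.0
```

Request:
arm_command(
  steps=[
    [[0.6,0,0,0,0,0,0.57],[0.6,-0.9,0,-0.5,0,0,0],[0.6,-0.9,0,-0.5,0,0,0],[0.6,0,0,0,0,0,0],[0.6,0,0,0,0,0,0]],
  ],
)

```text
time_s: 33.75
eef_pos: [544.6, 44.6, 255.0]
ee_rot: [0.0, 0.998, -0.058, 0.0]
force: [0.6, -0.0, 0.4]
grip_width: 0.599
grip_force: 0.0
```

Run:
```python
from h import *
p,_=st(); im,C=snap("wrist","w16")
```

```text
TCP cad [-89.2   1.7 255. ] world [544.6  44.6 255. ] yaw -0.116 z -1.0
```

View pics/w16.png

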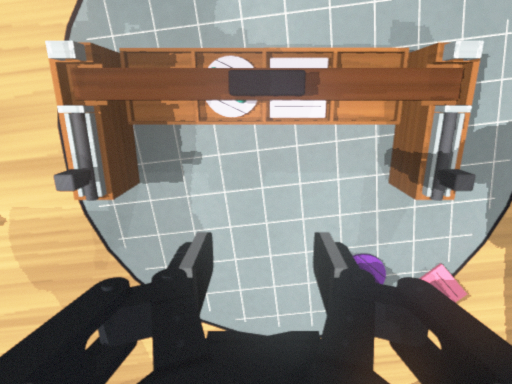

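The picture shows the bar lying in both slots (70-465, row 83) with its grip at (267,82), above the disc (232,85) and the square (298,88). The knobs are drawn back at (72,180) and (458,180). I go to the right bolt.

Request:
arm_command(
  steps=[
    [[0.6,0.06,0.91,0.3,0,0,0],[0.6,0,0.91,0.3,0,0,0],[0.6,0,0.91,0.3,0,0,0],[0.6,0,0.91,0.3,0,0,0],[0.6,0,0,0.8,0,0,0],[0.6,0,0,0.8,0,0,0],[0.6,0,0,0,0,0,0],[0.6,0,0,0,0,0,0]],
  ],
  squeeze=30,
)

```text
time_s: 34.8
eef_pos: [527.0, -136.8, 116.3]
ee_rot: [0.0, 0.998, -0.058, 0.001]
force: [0.3, -0.3, 0.5]
grip_width: 0.604
grip_force: 0.0
```

```bash
python3 -c "
from h import *
st()"
```

```text
TCP cad [ -85.5 -180.5  116.3] world [ 527.  -136.8  116.3] yaw -0.116 z -1.0
```

Request:
arm_command(
  steps=[
    [[0.6,0,0,0.06,0,0,0],[0,0,0,0,0,0,0],[0,0,0,0,0,0,0],[0,0,0,0,0,0,0],[0,0,0,0,0,0,0]],
  ],
)

```text
time_s: 35.42
eef_pos: [526.3, -136.6, 112.9]
ee_rot: [0.0, 0.998, -0.058, 0.0]
force: [-1.8, 0.0, 6.0]
grip_width: 0.198
grip_force: 33.6
```

Request:
arm_command(
  steps=[
    [[0,0.2,0,0,0,0,0],[0,0.25,0,0,0,0,0],[0,0.25,0,0,0,0,0],[0,0.25,0,0,0,0,0],[0,0,0,0,0,0,0],[0,0,0,0,0,0,0]],
  ],
)

```text
time_s: 36.17
eef_pos: [573.9, -142.1, 112.9]
ee_rot: [0.0, 0.998, -0.058, 0.001]
force: [2.5, -0.3, 5.3]
grip_width: 0.205
grip_force: 33.5
```

Request:
arm_command(
  steps=[
    [[0,0.06,0,0,0,0,0],[0,0.06,0,0,0,0,0],[0,0.04,0,0,0,0,0],[0,0,0,0,0,0,0]],
  ],
)

```text
time_s: 36.67
eef_pos: [578.2, -142.6, 112.7]
ee_rot: [-0.0, 0.998, -0.058, -0.004]
force: [-22.3, 1.6, 17.4]
grip_width: 0.203
grip_force: 35.2
```

```bash
python3 -c "
from h import *
st()"
```

```text
TCP cad [ -34.  -180.3  112.7] world [ 578.2 -142.6  112.7] yaw -0.116 z -1.0
```

The bolt travelled 52 mm and is against its stop. Now the left one.

Request:
arm_command(
  steps=[
    [[0.6,0,0,0,0,0,0],[0.6,0,0,0,0,0,0],[0.6,0,0,-0.7,0,0,0],[0.6,0,0,-0.7,0,0,0],[0.6,-0.13,-0.9,0,0,0,0],[0.6,-0.13,-0.9,0,0,0,0],[0.6,-0.13,-0.9,0,0,0,0],[0.6,-0.13,-0.9,0,0,0,0]],
  ],
)

```text
time_s: 37.67
eef_pos: [576.0, 40.5, 182.0]
ee_rot: [-0.0, 0.998, -0.058, -0.0]
force: [-0.4, -0.3, -0.1]
grip_width: 0.597
grip_force: 0.0
```

Request:
arm_command(
  steps=[
    [[0.6,-0.13,-0.9,0,0,0,0],[0.6,-0.13,-0.9,0,0,0,0],[0.6,-0.13,-0.9,0,0,0,0],[0.6,-0.13,-0.9,0,0,0,0],[0.6,0,0,0,0,0,0],[0.6,0,0,0,0,0,0]],
  ],
)

```text
time_s: 38.42
eef_pos: [571.3, 220.4, 181.9]
ee_rot: [0.0, 0.998, -0.058, -0.0]
force: [-1.1, -0.5, 0.2]
grip_width: 0.601
grip_force: 0.0
```

```bash
python3 -c "
from h import *
st()"
```

```text
TCP cad [-83.3 179.4 181.9] world [571.3 220.4 181.9] yaw -0.116 z -1.0
```

Request:
arm_command(
  steps=[
    [[0.6,-0.06,-0.04,0.7,0,0,0],[0.6,0,0,0.67,0,0,0],[0.6,0,0,0,0,0,0],[0.6,0,0,0,0,0,0],[0,0,0,0,0,0,0],[0,0,0,0,0,0,0],[0,0,0,0,0,0,0],[0,0,0,0,0,0,0]],
  ],
)

```text
time_s: 39.42
eef_pos: [569.0, 223.0, 114.9]
ee_rot: [0.0, 0.998, -0.058, 0.001]
force: [-1.6, -2.4, 6.1]
grip_width: 0.201
grip_force: 33.1
```

Request:
arm_command(
  steps=[
    [[0,0.2,0,0,0,0,0],[0,0.25,0,0,0,0,0],[0,0.25,0,0,0,0,0],[0,0.25,0,0,0,0,0],[0,0,0,0,0,0,0],[0,0,0,0,0,0,0]],
  ],
)

```text
time_s: 40.17
eef_pos: [616.7, 217.4, 114.9]
ee_rot: [-0.0, 0.998, -0.058, 0.001]
force: [2.0, -1.2, 5.9]
grip_width: 0.202
grip_force: 33.1
```

Request:
arm_command(
  steps=[
    [[0,0.06,0,0,0,0,0],[0,0.06,0,0,0,0,0],[0,0.04,0,0,0,0,0],[0,0,0,0,0,0,0]],
  ],
)

```text
time_s: 40.67
eef_pos: [620.9, 216.9, 114.8]
ee_rot: [0.001, 0.998, -0.058, -0.004]
force: [-21.6, -3.4, 15.8]
grip_width: 0.199
grip_force: 34.5
```

```bash
python3 -c "
from h import *
st()"
```

```text
TCP cad [-33.6 181.8 114.8] world [620.9 216.9 114.8] yaw -0.115 z -1.0
```

Also home, at its stop. I release, back off and check numerically.

Request:
arm_command(
  steps=[
    [[0.6,0,0,0,0,0,0],[0.6,0,0,0,0,0,0],[0.6,0,0,-0.7,0,0,0],[0.6,0,0,-0.9,0,0,0],[0.6,-0.8,0.9,-0.4,0,0,0],[0.6,-0.8,0.9,-0.4,0,0,0],[0.6,0,0.9,0,0,0,0],[0.6,0,0.9,0,0,0,0]],
  ],
)

```text
time_s: 41.68
eef_pos: [524.3, 47.2, 233.6]
ee_rot: [-0.0, 0.998, -0.058, 0.001]
force: [1.4, -0.5, -0.7]
grip_width: 0.603
grip_force: 0.0
```

Request:
arm_command(
  steps=[
    [[0.6,0,0,0,0,0,0],[0.6,0,0,0,0,0,0]],
  ],
)

```text
time_s: 41.92
eef_pos: [524.8, 48.7, 233.1]
ee_rot: [-0.0, 0.998, -0.058, 0.0]
force: [-0.4, 0.7, 0.8]
grip_width: 0.596
grip_force: 0.0
```

Run:
```python
from h import *
p,_=st(); im,C=snap("wrist","w17"); g=im.max(2).astype(int)
c,s=np.cos(Y),np.sin(Y); W=lambda x,y,z:(O[0]+c*x-s*y,O[1]+s*x+c*y,z)
def samp(x,y,z):
    q=proj(C,W(x,y,z)).round().astype(int); return im[q[1],q[0]].tolist() if 0<=q[0]<512 and 0<=q[1]<384 else None
for y in(-181,181):
    print(y,"rod over slot",[samp(x,y,87) for x in(-12,0,12)],"knob home",[samp(x,y,121) for x in(-38,-35,-32)],"drawn place",samp(-87,y,121))
print("bar grip",samp(0,0,94),"bar",samp(0,-100,72),samp(0,100,72))
a=cv2.imread("pics/scene0.png")[:,:,::-1]; b,_=snap("scene")
for n,(x0,x1,y0,y1) in dict(cutter=(130,168,160,215),spool=(85,115,198,228),mug=(408,450,212,255),pink=(205,232,146,170),purple=(236,258,158,182)).items():
    print(n,np.abs(a[y0:y1,x0:x1].astype(int)-b[y0:y1,x0:x1]).mean().round(1))
```

```text
TCP cad [-109.3    3.5  233.1] world [524.8  48.7 233.1] yaw -0.116 z -1.0
-181 rod over slot [[96, 94, 100], [95, 95, 99], [97, 93, 97]] knob home [[117, 114, 120], [113, 114, 119], [107, 110, 114]] drawn place [112, 122, 122]
181 rod over slot [[109, 105, 110], [110, 109, 113], [111, 109, 111]] knob home [[118, 119, 123], [124, 124, 128], [122, 119, 124]] drawn place [237, 194, 126]
bar grip [66, 60, 62] bar [116, 69, 41] [111, 69, 48]
cutter 12.5
spool 2.6
mug 6.5
pink 9.5
purple 8.8
```

```bash
python3 -c "
from rig import *
print(finish_job())"
```

```text
the job is handed in; nothing more can be done
None
```

The job is handed in: two templates were out, and each now lies grip up in its own bay (the square in bay 1, the round one in bay 2). The bar is seated in both slots, both bolts are fully home (each travelled 52 mm to its stop), and I saw no sign that the cutter, spool or mug was disturbed.

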